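# Release the latched valve key

## Task

One of the four keys on the white valve box is still latched down. With the fingertips tap all four keys in turn from the robot's left to its right, so lightly that the free ones give only a little and the latched one stays latched, and feel which one does not give. Then press the latched key right down so that it unlatches, and let it come up, so that all four keys stand up; leave the bottle, beaker, wrench and jar alone.

Things in the scene. Friction and masses are not known exactly. Their poses are not given: they have to be found in the camera images.
- station: White valve box screwed to the bench, 130 (x) x 260 (y) x 75 mm high, upright. Origin at the centre of its underside, on the bench; its z is up, its +x points away from the robot (towards the brass hose fittings at the box's back), its +y to the robot's left. The four keys stand in a row along its y, at x = -15 mm and y = +84, +28, -28, -84 mm in its frame. Flat lid at 75 mm.
- cap1: Cap of the first (leftmost) key, counted from the robot's left. The four keys are alike: grey plastic block caps, 32 (x) x 36 (y) mm, flat on top, 20 mm gap to the next cap; axes as the valve box's. Origin on the cap's axis, 22 mm below its top face; moves with the cap. With a key up, its top is 22 mm above the box's lid (97 mm above the bench).
- cap2: Cap of the second key, counted from the robot's left. The four keys are alike: grey plastic block caps, 32 (x) x 36 (y) mm, flat on top, 20 mm gap to the next cap; axes as the valve box's. Origin on the cap's axis, 22 mm below its top face; moves with the cap. With a key up, its top is 22 mm above the box's lid (97 mm above the bench).
- cap3: Cap of the third key, counted from the robot's left. The four keys are alike: grey plastic block caps, 32 (x) x 36 (y) mm, flat on top, 20 mm gap to the next cap; axes as the valve box's. Origin on the cap's axis, 22 mm below its top face; moves with the cap. With a key up, its top is 22 mm above the box's lid (97 mm above the bench).
- cap4: Cap of the fourth (rightmost) key, counted from the robot's left. The four keys are alike: grey plastic block caps, 32 (x) x 36 (y) mm, flat on top, 20 mm gap to the next cap; axes as the valve box's. Origin on the cap's axis, 22 mm below its top face; moves with the cap. With a key up, its top is 22 mm above the box's lid (97 mm above the bench).
- cap1_top (a point): Centre of the top face of the first (leftmost) key's cap; moves with the cap.
- cap2_top (a point): Centre of the top face of the second key's cap; moves with the cap.
- cap3_top (a point): Centre of the top face of the third key's cap; moves with the cap.
- cap4_top (a point): Centre of the top face of the fourth (rightmost) key's cap; moves with the cap.
- key1 (a joint): How far the first (leftmost) key is down, in m: 0 up, 0.0105 at its bottom stop. A free key is sprung up: it gives from about 2.5 N and 1.2 N/mm further (about 5 N at 2 mm, 8 N at 4.5 mm, 15 N at the stop) and comes back up when let go. The latched key rests at about 0.006; it does not give under a tap lighter than about 9 N. Pushed beyond about 0.009 (13 N), most simply to the stop, it is unlatched and comes up by itself when let go.
- key2 (a joint): How far the second key is down, in m: 0 up, 0.0105 at its bottom stop. A free key is sprung up: it gives from about 2.5 N and 1.2 N/mm further (about 5 N at 2 mm, 8 N at 4.5 mm, 15 N at the stop) and comes back up when let go. The latched key rests at about 0.006; it does not give under a tap lighter than about 9 N. Pushed beyond about 0.009 (13 N), most simply to the stop, it is unlatched and comes up by itself when let go.
- key3 (a joint): How far the third key is down, in m: 0 up, 0.0105 at its bottom stop. A free key is sprung up: it gives from about 2.5 N and 1.2 N/mm further (about 5 N at 2 mm, 8 N at 4.5 mm, 15 N at the stop) and comes back up when let go. The latched key rests at about 0.006; it does not give under a tap lighter than about 9 N. Pushed beyond about 0.009 (13 N), most simply to the stop, it is unlatched and comes up by itself when let go.
- key4 (a joint): How far the fourth (rightmost) key is down, in m: 0 up, 0.0105 at its bottom stop. A free key is sprung up: it gives from about 2.5 N and 1.2 N/mm further (about 5 N at 2 mm, 8 N at 4.5 mm, 15 N at the stop) and comes back up when let go. The latched key rests at about 0.006; it does not give under a tap lighter than about 9 N. Pushed beyond about 0.009 (13 N), most simply to the stop, it is unlatched and comes up by itself when let go.
- pawl (a joint): Travel of the hidden catch inside the valve box that holds the latched key down, in m: 0 to 0.001 while it holds, 0.024 once it has let go. It does not tell which key it holds.
- bottle: Closed clear glass bottle with black cap, 72 mm across, 160 mm tall, 0.45 kg, loose, standing left of the valve box. Origin at the centre of its underside. Not part of the job.
- beaker: Open glass beaker, 68 mm across, 85 mm tall, loose, standing right of the valve box. Origin at the centre of its underside. Not part of the job.
- wrench: Steel wrench, 150 mm long, lying loose on the bench between robot and valve box, along its own x. Not part of the job.
- jar: Small amber jar with white lid, 50 mm across, 55 mm tall, loose, standing behind the valve box. Origin at the centre of its underside. Not part of the job.
Not all that is in view belongs to the job. Leave any orange or red look-alike of the bottle alone.

How it is judged:
By the outcome, as a careful person would: the job done as asked, in the order asked, and still so for the second after the job is handed in, with the robot touching nothing.
It also fails if it takes over 43 s, if anything falls off the work surface, if the arm or the gripper's body presses on something with over 40 N, if the wrist force passes 120 N, or if a joint passes its speed limit or range.

## Robot

A 7-joint arm with a two-finger parallel gripper is mounted at the origin on the work surface. World frame = base frame: x ahead of the robot, y to its left, z up, the work surface at z = 0. Lengths are in m, angles in rad, forces in N, time in s.
With the tool pointing down it reaches from about 0.35 to 0.9 m from the base axis. Payload 8.1 kg.
Tool frame: the origin (TCP) lies at the very end of the fingers, on their centre line; the grasp point (between the pads) lies 19 mm behind it; z points along the fingers, y is the direction in which the jaws open and shut (so a half turn about z gives the same grasp; the last joint's range is limited). The gripper opens to 92 mm and grips with 3 to 60 N. Pads are 19 mm wide; open, the fingers measure 130 mm over their backs; the gripper's body (75 mm by 190 mm) begins 47 mm behind the grasp point.
Start: joints at [-1.343, 0.434, 0.025, 1.573, -0.012, 1.134, -0.075], TCP at [0.203, 0.591, 0.227] pointing down, gripper open.
Joint ranges: [-2.62, 2.62], [-0.44, 2.09], [-1.27, 1.32], [0.08, 2.57], [-1.32, 4.46], [0.12, 2], [-2.74, 2.74]. Speed limits (rad/s): [2.22, 2.22, 3.01, 3.01, 3.14, 3.14, 3.14].

## Interface

Orientations are given as a rotation vector (axis times angle).
In Python, from cell import observe, get_image, sign_off gives the robot as it stands.
- The arm moves only by the tool arm_command, never from a script. Its argument "deltas" is a list of rows, each an object with "xyz": the shift along the tool's x, y, z in cm, a list of three; "turn": the turn about the tool's z in degrees; "jaw": the closure in counts, from 0 (fully open) to 255 (shut). A call has 1 to 5 rows; each row is the pose to reach, as a shift and turn from the pose measured when the call began, along the tool's axes at that moment; what a row does not reach only later rows make up. A row lasts 1/12 s, in which the tool goes at most 41.7 mm and 7.16 degrees, less where a joint would pass 70% of its speed; a pose out of reach is approached as far as the arm can. A call with a gripper value outside its range is refused whole. The fingers move at their own pace and stop on an object; "force" is the grip in N (left out, the last holds). Time passes only in rows, so rows that repeat a pose let the fingers close. It gives the time, the measured TCP pose, the force and the opening at its end, in the units of the state.
- observe(): the state, without advancing time (a new reading comes with each control period).
- get_image(name): name is "scene" or "top"; returns a dict with "frame" (420x560x3 uint8, red, green, blue), "depth" (420x560 float32, m along the optical axis (not along the pixel's ray), 0 where there is no reading), "camera_matrix" (3x3 intrinsics, pixels), "cam_to_world" (4x4, takes a point from camera to world coordinates). Camera axes: x right, y up, looking along -z (the intrinsics and any distortion apply to the point x, -y, -z); pixel columns grow to the right and rows downward; lengths in m; the calibration is good to about 2 mm. A picture is of the moment at which its call begins.
- sign_off(): hands the job in, once; it reports no verdict.
The state is a dict: "clock": time; "joints": joint angles; "dq": joint speeds; "joint_efforts": joint torques, N m; "position": TCP position; "ee_rot": TCP orientation; "force": force on the tool from outside, world axes, zero at the start; "ft_torque": the same for the moment, N m; "width": opening from 0.0 (shut) to 1.0 (fully open).
Only numpy, scipy, OpenCV 4.12 (cv2) and the standard library are available. Lean on these libraries where they do the work, as an engineer would, in place of code of your own. Each camera call takes 0.05 s, during which the arm holds its last target.

## Working session

There is one attempt and no reset: what is moved stays moved. The work goes in short steps, Python scripts to look and compute and a tool call to move; the robot and the scene stay as the last step left them, time stands still between calls to the robot, and variables do not carry over. Pictures are saved under pics/ and viewed, and the job is handed in when it is done.

Besides the shell and the picture viewer there is one more tool, called after "Request:" by a JSON object that holds its "api" and its "payload", one argument or row to a line. arm_command: Moves the arm, as the interface text tells. Its arguments: {"type":"object","properties":{"deltas":{"type":"array","items":{"type":"object","properties":{"xyz":{"type":"array","items":{"type":"number"}},"turn":{"type":"number"},"jaw":{"type":"number"}}}},"force":{"type":"number"}},"required":["deltas"]}

```bash
mkdir -p pics
python3 - <<'E'
from cell import observe,get_image
import cv2,numpy as np
print(observe())
for n in("scene","top"):
    d=get_image(n); np.savez(f"{n}.npz",**d)
    cv2.imwrite(f"pics/{n}1.png",cv2.resize(d["frame"][:,:,::-1],(784,588)))
    print(n,d["camera_matrix"],d["cam_to_world"])
E
```

```text
{'clock': 0.0, 'joints': array([-1.34258562,  0.43524239,  0.02496464,  1.57411431, -0.01157216,
        1.13398469, -0.07510058]), 'dq': array([-2.67766159e-05,  8.30772217e-04,  1.08049246e-03,  4.80279080e-04,
       -6.92315139e-04, -1.39975488e-03, -1.41733734e-03]), 'joint_efforts': array([ 3.77755214e-04, -6.67834926e+01,  9.85152237e-01, -3.14468694e+01,
       -6.05250383e-02,  4.24234977e-02,  1.73832527e-04]), 'position': array([0.20289711, 0.59060197, 0.22592617]), 'ee_rot': array([-5.17333143e-01, -3.09860474e+00,  2.51533415e-03]), 'force': array([ 0.64218634, -0.05944626, -0.04785747]), 'ft_torque': array([-0.06053056,  0.02624836, -0.01869054]), 'width': 1.0015008513695252}
scene [[435.61799214   0.         277.69034705]
 [  0.         435.61799214 206.75209866]
 [  0.           0.           1.        ]] [[ 0.45609754 -0.5940427   0.66263738  1.25202337]
 [ 0.88966589  0.32249442 -0.32325217 -0.30037072]
 [-0.02167127  0.73696039  0.67558843  0.78752889]
 [ 0.          0.          0.          1.        ]]
top [[435.63423365   0.         278.63263697]
 [  0.         435.63423365 213.36316134]
 [  0.           0.           1.        ]] [[ 3.78116651e-04  9.86016362e-01 -1.66648105e-01  4.14577779e-01]
 [-9.99713281e-01 -3.61714106e-03 -2.36700472e-02  1.61566742e-02]
 [-2.39418435e-02  1.66609274e-01  9.85732285e-01  1.06724938e+00]
 [ 0.00000000e+00  0.00000000e+00  0.00000000e+00  1.00000000e+00]]
```

View pics/scene1.png

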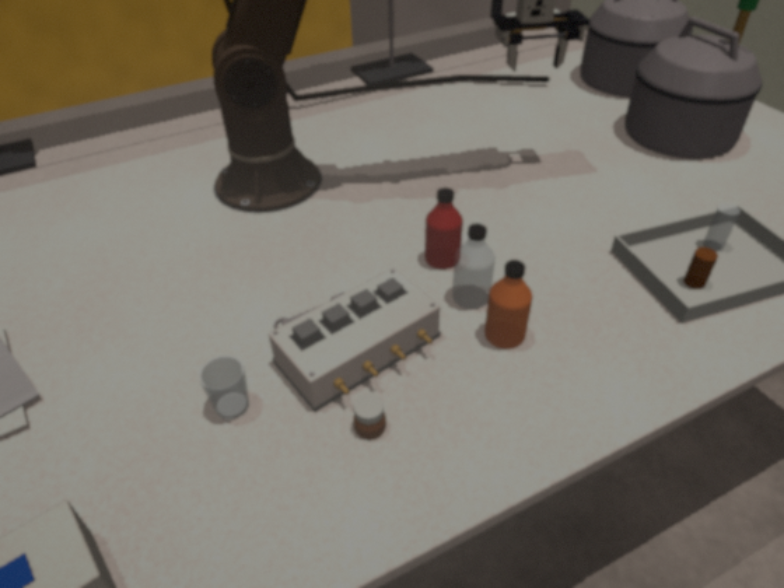

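View pics/top1.png

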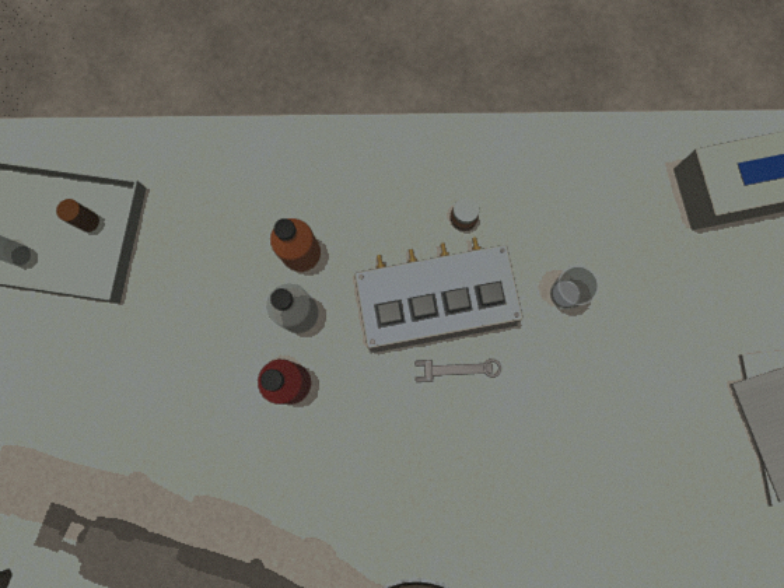

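The top view shows the box at around (440,297), with caps at (389,313), (423,306), (457,300) and (490,294) in the enlarged picture. The bottles stand left of it, the beaker right at (573,290), and the wrench is in front. Next I measure the caps using depth.

```bash
cat > h.py <<'E'
import numpy as np,cv2
def cloud(d):
    K=d["camera_matrix"];z=d["depth"];v,u=np.mgrid[:z.shape[0],:z.shape[1]]
    p=np.stack([(u-K[0,2])/K[0,0]*z,-(v-K[1,2])/K[1,1]*z,-z],-1)
    T=d["cam_to_world"];return p@T[:3,:3].T+T[:3,3]
E
python3 - <<'E'
from h import *
P={}
for n in("top","scene"):
    d=np.load(n+".npz");p=cloud(d);P[n]=p;ok=d["depth"]>0
    b=ok&(abs(p[...,0]-.45)<.3)&(abs(p[...,1]+.05)<.3)
    lid=b&(p[...,2]>.066)&(p[...,2]<.082)
    caps=b&(p[...,2]>.084)&(p[...,2]<.105)
    for nm,m in(("lid",lid),("caps",caps)):
        c,l,s,ce=cv2.connectedComponentsWithStats(m.astype(np.uint8))
        for i in range(1,c):
            if s[i,4]>60:
                q=p[l==i]; r=cv2.minAreaRect((q[:,:2]*1000).astype(np.float32))
                print(n,nm,s[i,4],np.median(q,0).round(4),q[:,2].std().round(4),[np.round(x,1) for x in r])
d=np.load("top.npz")["frame"][:,:,::-1][150:270,170:440]
cv2.imwrite("pics/crop1.png",cv2.resize(d,None,fx=2.9,fy=2.9,interpolation=cv2.INTER_CUBIC))
E
```

```text
top lid 5252 [ 0.5928 -0.0372  0.0743] 0.002 [array([588.4, -38.1]), array([130.5, 260.2]), np.float64(10.5)]
top lid 101 [ 0.6164 -0.2878  0.0751] 0.005 [array([ 609.3, -277.9]), array([62.9, 37.8]), np.float64(31.7)]
top caps 183 [0.6576 0.1849 0.0999] 0.0052 [array([673. , 200.2]), array([57.3, 70.8]), np.float64(24.2)]
top caps 235 [ 0.5879 -0.122   0.0958] 0.0027 [array([ 588.4, -123.1]), array([32. , 36.6]), np.float64(12.7)]
top caps 161 [0.5477 0.1852 0.0997] 0.0047 [array([562. , 199.3]), array([53.4, 70.7]), np.float64(34.3)]
top caps 230 [ 0.5771 -0.0675  0.0957] 0.0026 [array([578.4, -68.3]), array([32.1, 36.5]), np.float64(10.8)]
top caps 228 [ 0.5678 -0.0132  0.0959] 0.0024 [array([568.3, -13.2]), array([32.1, 36. ]), np.float64(10.1)]
top caps 219 [0.5577 0.0411 0.09  ] 0.002 [array([558.1,  42. ]), array([32.2, 35.7]), np.float64(11.6)]
top caps 195 [0.4427 0.1964 0.1004] 0.0049 [array([446.4, 214.4]), array([68.5, 69.5]), np.float64(1.2)]
scene lid 123 [0.4746 0.1935 0.074 ] 0.0048 [array([467.9, 201. ]), array([67.7, 30.3]), np.float64(59.5)]
scene lid 138 [0.5972 0
[... 590 characters left out ...]
.6]), array([69.9, 42.7]), np.float64(49.1)]
scene caps 226 [0.5951 0.182  0.0966] 0.0062 [array([583.6, 191.6]), array([69.5, 40.1]), np.float64(55.1)]
scene caps 163 [0.5618 0.0377 0.0902] 0.0021 [array([560.4,  38.8]), array([34.6, 36.2]), np.float64(8.7)]
scene caps 270 [0.7053 0.1792 0.0965] 0.0062 [array([692.2, 191.6]), array([70.4, 46.7]), np.float64(52.4)]
scene caps 209 [ 0.5752 -0.018   0.096 ] 0.0039 [array([570.7, -16.2]), array([32.5, 36.5]), np.float64(9.4)]
scene caps 223 [ 0.5849 -0.0719  0.0959] 0.0039 [array([580. , -71.4]), array([33.3, 37. ]), np.float64(12.6)]
scene caps 237 [ 0.5953 -0.1269  0.0961] 0.004 [array([ 589.9, -126.1]), array([35.1, 35.4]), np.float64(11.4)]
```

View pics/crop1.png

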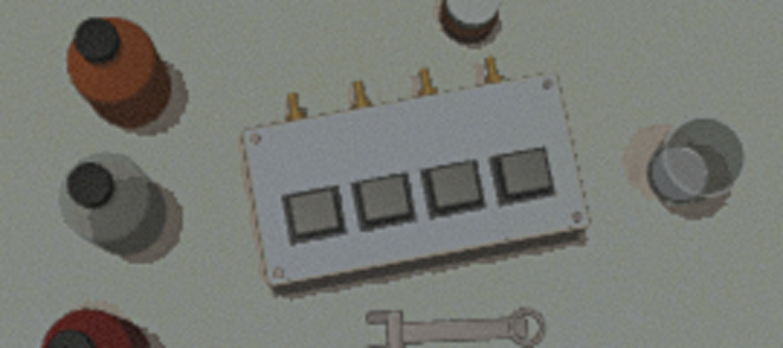

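Request:
{"api": "arm_command", "payload": {
  "deltas": [
    {"xyz":[-3.1,-2.4,-0.5],"turn":5,"jaw":255},
    {"xyz":[-6.2,-4.8,-1],"turn":10,"jaw":255},
    {"xyz":[-9.3,-7.2,-1.5],"turn":15,"jaw":255},
    {"xyz":[-12.4,-9.6,-2],"turn":20,"jaw":255},
    {"xyz":[-15.5,-12.0,-2],"turn":25,"jaw":255}
  ],
  "force": 20
}}

```text
clock: 0.52
position: [0.3113, 0.4254, 0.2468]
ee_rot: [1.182, 2.911, -0.001]
force: [0.5, 0.4, -0.4]
width: 0.69
```

```bash
cat > go.py <<'E'
import sys,numpy as np
from scipy.spatial.transform import Rotation as Ro
from cell import observe
CAP={1:(.559,.040),2:(.5692,-.0148),3:(.579,-.070),4:(.589,-.1245)}
def to(x,y,z,yaw=10.4):
    o=observe();R=Ro.from_rotvec(o["ee_rot"]).as_matrix()
    d=R.T@(np.array([x,y,z])-o["position"])*100
    a=np.degrees(np.arctan2(R[1,1],R[0,1]))
    print("t",round(o["clock"],2),"pos",o["position"].round(4),"F",o["force"].round(2),"w",round(o["width"],3),"tilt",R[:,2].round(3),"j7",o["joints"][6].round(2))
    print("delta cm",d.round(2),"turn",round(a-yaw,1))
if __name__=="__main__":
    k=int(sys.argv[1]);to(*CAP[k],float(sys.argv[2]))
E
python3 go.py 1 .2
```

```text
t 0.52 pos [0.3113 0.4254 0.2468] F [ 0.51  0.36 -0.39] w 0.69 tilt [-0.    -0.001 -1.   ] j7 -0.19
delta cm [-44.62 -10.36   4.7 ] turn 35.4
```

Request:
{"api": "arm_command", "payload": {
  "deltas": [
    {"xyz":[-3.9,-0.9,0],"turn":4,"jaw":255},
    {"xyz":[-7.8,-1.8,0],"turn":8,"jaw":255},
    {"xyz":[-11.7,-2.7,0],"turn":12,"jaw":255},
    {"xyz":[-15.6,-3.6,0],"turn":16,"jaw":255},
    {"xyz":[-19.5,-4.5,0],"turn":20,"jaw":255}
  ]
}}

```text
clock: 0.93
position: [0.4203, 0.2552, 0.2469]
ee_rot: [1.674, 2.659, -0.001]
force: [0.7, 0.8, -0.7]
width: 0.323
```

```bash
python3 go.py 1 .2
```

```text
t 0.93 pos [0.4203 0.2552 0.2469] F [ 0.73  0.85 -0.66] w 0.323 tilt [-0.    -0.001 -1.   ] j7 -0.13
delta cm [-25.41   3.21   4.69] turn 15.2
```

Request:
{"api": "arm_command", "payload": {
  "deltas": [
    {"xyz":[-4.0,0.5,0],"turn":3,"jaw":255},
    {"xyz":[-8.0,1.0,0],"turn":6,"jaw":255},
    {"xyz":[-12.0,1.5,0],"turn":9,"jaw":255},
    {"xyz":[-16,2,0],"turn":12,"jaw":255},
    {"xyz":[-20,2.5,1],"turn":15.2,"jaw":255}
  ]
}}

```text
clock: 1.35
position: [0.5308, 0.084, 0.2382]
ee_rot: [2.013, 2.41, 0.003]
force: [1.2, 1.4, 0.4]
width: 0.012
```

```bash
python3 go.py 1 .13
```

```text
t 1.35 pos [0.5308 0.084  0.2382] F [1.2  1.42 0.36] w 0.012 tilt [ 0.002  0.    -1.   ] j7 0.09
delta cm [-4.83  1.97 10.83] turn -0.1
```

Request:
{"api": "arm_command", "payload": {
  "deltas": [
    {"xyz":[-2.5,1,2.5],"turn":0,"jaw":255},
    {"xyz":[-4.8,2,5],"turn":0,"jaw":255},
    {"xyz":[-4.8,2,8],"turn":0,"jaw":255},
    {"xyz":[-4.8,2,10.8],"turn":0,"jaw":255},
    {"xyz":[-4.8,2,10.8],"turn":0,"jaw":255}
  ]
}}

```text
clock: 1.77
position: [0.5558, 0.0397, 0.1253]
ee_rot: [-2.012, -2.408, 0.008]
force: [-0.8, 0.6, 0.0]
width: 0.006
```

```bash
python3 go.py 1 .105
python3 - <<'E'
from cell import get_image
import cv2
for n in("scene","top"):
    f=get_image(n)["frame"][:,:,::-1]
    f=f[170:310,170:340] if n=="scene" else f[150:270,230:390]
    cv2.imwrite(f"pics/{n}2.png",cv2.resize(f,None,fx=4,fy=4,interpolation=cv2.INTER_CUBIC))
E
```

```text
t 1.77 pos [0.5558 0.0397 0.1253] F [-0.82  0.64  0.02] w 0.006 tilt [-0.006 -0.001 -1.   ] j7 0.27
delta cm [-0.03  0.33  2.03] turn -0.2
```

View pics/scene2.png

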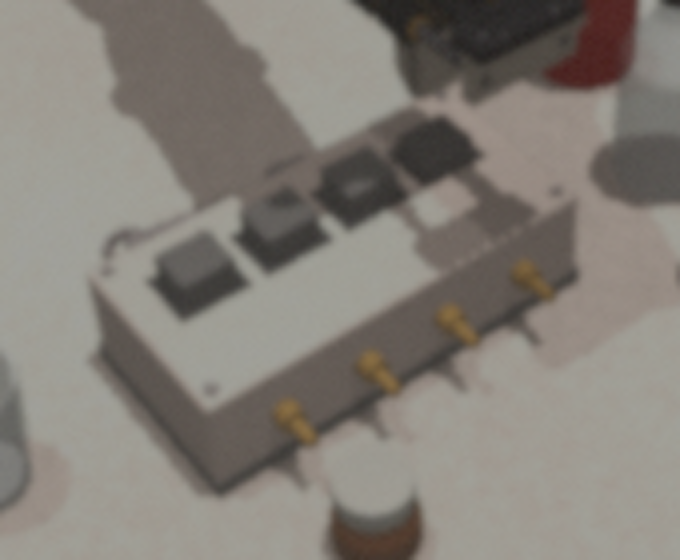

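Request:
{"api": "arm_command", "payload": {
  "deltas": [
    {"xyz":[0,0.2,1.5],"turn":0,"jaw":255},
    {"xyz":[0,0.3,2.5],"turn":0,"jaw":255},
    {"xyz":[0,0.3,2.8],"turn":0,"jaw":255},
    {"xyz":[0,0.3,2.8],"turn":0,"jaw":255},
    {"xyz":[0,0.3,2.8],"turn":0,"jaw":255}
  ]
}}

```text
clock: 2.28
position: [0.5619, 0.0411, 0.1029]
ee_rot: [2.013, 2.411, 0.001]
force: [-0.5, 0.2, 0.7]
width: 0.005
```

```bash
python3 go.py 1 .091
```

```text
t 2.28 pos [0.5619 0.0411 0.1029] F [-0.46  0.24  0.67] w 0.005 tilt [ 0.001  0.    -1.   ] j7 0.28
delta cm [-0.06 -0.3   1.19] turn -0.1
```

Request:
{"api": "arm_command", "payload": {
  "deltas": [
    {"xyz":[0,-0.3,0.4],"turn":0,"jaw":255},
    {"xyz":[0,-0.3,0.6],"turn":0,"jaw":255},
    {"xyz":[0,-0.3,0.6],"turn":0,"jaw":255},
    {"xyz":[0,-0.3,0.6],"turn":0,"jaw":255},
    {"xyz":[0,-0.3,0.6],"turn":0,"jaw":255}
  ]
}}

```text
clock: 2.7
position: [0.559, 0.0406, 0.097]
ee_rot: [2.013, 2.411, 0.001]
force: [0.1, -0.6, 0.4]
width: 0.005
```

```bash
python3 go.py 1 .091
```

```text
t 2.7 pos [0.559  0.0406 0.097 ] F [ 0.12 -0.64  0.36] w 0.005 tilt [ 0.001  0.    -1.   ] j7 0.29
delta cm [-0.06 -0.01  0.6 ] turn -0.1
```

Request:
{"api": "arm_command", "payload": {
  "deltas": [
    {"xyz":[0,0,0.2],"turn":0,"jaw":255},
    {"xyz":[0,0,0.4],"turn":0,"jaw":255},
    {"xyz":[0,0,0.4],"turn":0,"jaw":255},
    {"xyz":[0,0,0.4],"turn":0,"jaw":255}
  ]
}}

```text
clock: 3.03
position: [0.5589, 0.0405, 0.0928]
ee_rot: [2.013, 2.411, 0.001]
force: [0.5, -0.1, 0.2]
width: 0.004
```

Request:
{"api": "arm_command", "payload": {
  "deltas": [
    {"xyz":[0,0,0.1],"turn":0,"jaw":255},
    {"xyz":[0,0,0.1],"turn":0,"jaw":255},
    {"xyz":[0,0,0.1],"turn":0,"jaw":255}
  ]
}}

```text
clock: 3.28
position: [0.5588, 0.0405, 0.0917]
ee_rot: [2.013, 2.412, 0.0]
force: [0.3, 0.3, 0.7]
width: 0.005
```

Request:
{"api": "arm_command", "payload": {
  "deltas": [
    {"xyz":[0,0,0.08],"turn":0,"jaw":255},
    {"xyz":[0,0,0.08],"turn":0,"jaw":255},
    {"xyz":[0,0,0.08],"turn":0,"jaw":255}
  ]
}}

```text
clock: 3.53
position: [0.5589, 0.0405, 0.0914]
ee_rot: [2.013, 2.411, 0.001]
force: [-1.6, -0.2, 5.7]
width: 0.0
```

Cap1 is in contact at z≈0.0914, 5.7 N and no give, so it looks latched. I lift off and tap the others.

Request:
{"api": "arm_command", "payload": {
  "deltas": [
    {"xyz":[0,0,-1.2],"turn":0,"jaw":255},
    {"xyz":[0,0,-2.5],"turn":0,"jaw":255},
    {"xyz":[0,0,-2.5],"turn":0,"jaw":255},
    {"xyz":[0,0,-2.5],"turn":0,"jaw":255}
  ]
}}

```text
clock: 3.87
position: [0.5594, 0.0406, 0.1167]
ee_rot: [2.012, 2.411, 0.003]
force: [-0.5, 0.3, -0.3]
width: 0.002
```

```bash
python3 go.py 2 .1
```

```text
t 3.87 pos [0.5594 0.0406 0.1167] F [-0.49  0.31 -0.28] w 0.002 tilt [ 0.002  0.001 -1.   ] j7 0.28
delta cm [-5.63 -0.03  1.67] turn -0.1
```

Request:
{"api": "arm_command", "payload": {
  "deltas": [
    {"xyz":[-3,0,0],"turn":0,"jaw":255},
    {"xyz":[-5.6,0,0],"turn":0,"jaw":255},
    {"xyz":[-5.6,0,0],"turn":0,"jaw":255},
    {"xyz":[-5.6,0,0],"turn":0,"jaw":255},
    {"xyz":[-5.6,0,0.6],"turn":0,"jaw":255}
  ]
}}

```text
clock: 4.28
position: [0.5697, -0.0141, 0.1107]
ee_rot: [2.013, 2.411, 0.004]
force: [-0.3, -0.0, 0.3]
width: 0.005
```

```bash
python3 go.py 2 .1
```

```text
t 4.28 pos [ 0.5697 -0.0141  0.1107] F [-0.27 -0.03  0.26] w 0.005 tilt [ 0.003  0.001 -1.   ] j7 0.38
delta cm [-0.06 -0.06  1.07] turn -0.1
```

Request:
{"api": "arm_command", "payload": {
  "deltas": [
    {"xyz":[-0.05,0,0.5],"turn":0,"jaw":255},
    {"xyz":[-0.05,0,1.0],"turn":0,"jaw":255},
    {"xyz":[-0.05,0,1.0],"turn":0,"jaw":255},
    {"xyz":[-0.05,0,1.0],"turn":0,"jaw":255},
    {"xyz":[-0.05,0,1.0],"turn":0,"jaw":255}
  ]
}}

```text
clock: 4.7
position: [0.5698, -0.0143, 0.1006]
ee_rot: [2.012, 2.411, 0.004]
force: [0.0, -0.2, 0.3]
width: 0.003
```

Request:
{"api": "arm_command", "payload": {
  "deltas": [
    {"xyz":[0,0,0.15],"turn":0,"jaw":255},
    {"xyz":[0,0,0.3],"turn":0,"jaw":255},
    {"xyz":[0,0,0.3],"turn":0,"jaw":255},
    {"xyz":[0,0,0.3],"turn":0,"jaw":255}
  ]
}}

```text
clock: 5.03
position: [0.5698, -0.0143, 0.0976]
ee_rot: [2.012, 2.411, 0.004]
force: [0.1, 0.5, -0.2]
width: 0.001
```

Request:
{"api": "arm_command", "payload": {
  "deltas": [
    {"xyz":[0,0,0.1],"turn":0,"jaw":255},
    {"xyz":[0,0,0.1],"turn":0,"jaw":255},
    {"xyz":[0,0,0.1],"turn":0,"jaw":255},
    {"xyz":[0,0,0.1],"turn":0,"jaw":255}
  ]
}}

```text
clock: 5.37
position: [0.5698, -0.0143, 0.0968]
ee_rot: [2.012, 2.411, 0.004]
force: [-0.7, -0.2, 2.1]
width: 0.004
```

Request:
{"api": "arm_command", "payload": {
  "deltas": [
    {"xyz":[0,0,0.1],"turn":0,"jaw":255},
    {"xyz":[0,0,0.1],"turn":0,"jaw":255},
    {"xyz":[0,0,0.1],"turn":0,"jaw":255},
    {"xyz":[0,0,0.1],"turn":0,"jaw":255}
  ]
}}

```text
clock: 5.7
position: [0.5699, -0.0143, 0.0958]
ee_rot: [2.012, 2.411, 0.004]
force: [-1.0, 0.2, 3.5]
width: 0.005
```

Request:
{"api": "arm_command", "payload": {
  "deltas": [
    {"xyz":[0,0,0.08],"turn":0,"jaw":255},
    {"xyz":[0,0,0.08],"turn":0,"jaw":255},
    {"xyz":[0,0,0.08],"turn":0,"jaw":255}
  ]
}}

```text
clock: 5.95
position: [0.5699, -0.0143, 0.095]
ee_rot: [2.012, 2.411, 0.005]
force: [-0.7, 0.3, 4.0]
width: 0.006
```

Request:
{"api": "arm_command", "payload": {
  "deltas": [
    {"xyz":[0,0,-1.2],"turn":0,"jaw":255},
    {"xyz":[0,0,-2.0],"turn":0,"jaw":255},
    {"xyz":[0,0,-2.0],"turn":0,"jaw":255},
    {"xyz":[0,0,-2.0],"turn":0,"jaw":255}
  ]
}}

```text
clock: 6.28
position: [0.5704, -0.0143, 0.1159]
ee_rot: [2.011, 2.41, 0.006]
force: [-0.1, 0.4, -0.5]
width: 0.002
```

```bash
python3 go.py 3 .1
```

```text
t 6.28 pos [ 0.5704 -0.0143  0.1159] F [-0.05  0.4  -0.49] w 0.002 tilt [ 0.004  0.002 -1.   ] j7 0.38
delta cm [-5.64 -0.16  1.58] turn -0.1
```

Cap2 gives 2 mm at 4 N, so it is free. Next is cap3.

Request:
{"api": "arm_command", "payload": {
  "deltas": [
    {"xyz":[-3,-0.1,0],"turn":0,"jaw":255},
    {"xyz":[-5.6,-0.15,0],"turn":0,"jaw":255},
    {"xyz":[-5.6,-0.15,0],"turn":0,"jaw":255},
    {"xyz":[-5.6,-0.15,0],"turn":0,"jaw":255},
    {"xyz":[-5.6,-0.15,0.6],"turn":0,"jaw":255}
  ]
}}

```text
clock: 6.7
position: [0.5794, -0.0693, 0.1102]
ee_rot: [2.011, 2.41, 0.008]
force: [-0.8, -0.1, 0.2]
width: 0.006
```

```bash
python3 go.py 3 .1
```

```text
t 6.7 pos [ 0.5794 -0.0693  0.1102] F [-0.77 -0.09  0.15] w 0.006 tilt [ 0.006  0.002 -1.   ] j7 0.48
delta cm [-0.07 -0.06  1.02] turn -0.1
```

Request:
{"api": "arm_command", "payload": {
  "deltas": [
    {"xyz":[-0.05,0,0.5],"turn":0,"jaw":255},
    {"xyz":[-0.05,0,1.0],"turn":0,"jaw":255},
    {"xyz":[-0.05,0,1.15],"turn":0,"jaw":255},
    {"xyz":[-0.05,0,1.15],"turn":0,"jaw":255},
    {"xyz":[-0.05,0,1.15],"turn":0,"jaw":255}
  ]
}}

```text
clock: 7.12
position: [0.5795, -0.0694, 0.0985]
ee_rot: [2.011, 2.41, 0.008]
force: [-0.1, 0.4, -0.3]
width: 0.006
```

Request:
{"api": "arm_command", "payload": {
  "deltas": [
    {"xyz":[0,0,0.2],"turn":0,"jaw":255},
    {"xyz":[0,0,0.2],"turn":0,"jaw":255},
    {"xyz":[0,0,0.2],"turn":0,"jaw":255},
    {"xyz":[0,0,0.2],"turn":0,"jaw":255}
  ]
}}

```text
clock: 7.45
position: [0.5798, -0.0694, 0.0968]
ee_rot: [2.01, 2.41, 0.008]
force: [0.6, -0.7, 2.8]
width: 0.006
```

Request:
{"api": "arm_command", "payload": {
  "deltas": [
    {"xyz":[0,0,0.1],"turn":0,"jaw":255},
    {"xyz":[0,0,0.1],"turn":0,"jaw":255},
    {"xyz":[0,0,0.1],"turn":0,"jaw":255},
    {"xyz":[0,0,0.1],"turn":0,"jaw":255}
  ]
}}

```text
clock: 7.78
position: [0.5798, -0.0694, 0.0959]
ee_rot: [2.01, 2.41, 0.009]
force: [-0.5, 0.3, 3.3]
width: 0.006
```

Request:
{"api": "arm_command", "payload": {
  "deltas": [
    {"xyz":[0,0,0.08],"turn":0,"jaw":255},
    {"xyz":[0,0,0.08],"turn":0,"jaw":255},
    {"xyz":[0,0,0.08],"turn":0,"jaw":255}
  ]
}}

```text
clock: 8.03
position: [0.5798, -0.0694, 0.0951]
ee_rot: [2.01, 2.41, 0.009]
force: [-1.3, -0.5, 4.1]
width: 0.008
```

Request:
{"api": "arm_command", "payload": {
  "deltas": [
    {"xyz":[0,0,-1.2],"turn":0,"jaw":255},
    {"xyz":[0,0,-2.0],"turn":0,"jaw":255},
    {"xyz":[0,0,-2.0],"turn":0,"jaw":255},
    {"xyz":[0,0,-2.0],"turn":0,"jaw":255}
  ]
}}

```text
clock: 8.37
position: [0.5802, -0.0694, 0.1159]
ee_rot: [2.01, 2.409, 0.01]
force: [1.2, 0.5, 0.0]
width: 0.005
```

```bash
python3 go.py 4 .1
```

```text
t 8.37 pos [ 0.5802 -0.0694  0.1159] F [1.23 0.51 0.02] w 0.005 tilt [ 0.008  0.002 -1.   ] j7 0.48
delta cm [-5.57 -0.14  1.59] turn -0.1
```

Cap3 is free as well. Next is cap4.

Request:
{"api": "arm_command", "payload": {
  "deltas": [
    {"xyz":[-3,-0.1,0],"turn":0,"jaw":255},
    {"xyz":[-5.6,-0.15,0],"turn":0,"jaw":255},
    {"xyz":[-5.6,-0.15,0],"turn":0,"jaw":255},
    {"xyz":[-5.6,-0.15,0],"turn":0,"jaw":255},
    {"xyz":[-5.6,-0.15,0.6],"turn":0,"jaw":255}
  ]
}}

```text
clock: 8.78
position: [0.5892, -0.1245, 0.1103]
ee_rot: [2.01, 2.408, 0.012]
force: [0.6, -0.1, 0.5]
width: 0.008
```

```bash
python3 go.py 4 .1
```

```text
t 8.78 pos [ 0.5892 -0.1245  0.1103] F [ 0.63 -0.15  0.48] w 0.008 tilt [ 0.009  0.003 -1.   ] j7 0.58
delta cm [ 0.   -0.03  1.03] turn -0.1
```

Request:
{"api": "arm_command", "payload": {
  "deltas": [
    {"xyz":[0,0,0.5],"turn":0,"jaw":255},
    {"xyz":[0,0,1.0],"turn":0,"jaw":255},
    {"xyz":[0,0,1.15],"turn":0,"jaw":255},
    {"xyz":[0,0,1.15],"turn":0,"jaw":255},
    {"xyz":[0,0,1.15],"turn":0,"jaw":255}
  ]
}}

```text
clock: 9.2
position: [0.5893, -0.124, 0.0986]
ee_rot: [2.009, 2.409, 0.012]
force: [0.3, -0.2, 0.5]
width: 0.006
```

Request:
{"api": "arm_command", "payload": {
  "deltas": [
    {"xyz":[0,0,0.2],"turn":0,"jaw":255},
    {"xyz":[0,0,0.2],"turn":0,"jaw":255},
    {"xyz":[0,0,0.2],"turn":0,"jaw":255},
    {"xyz":[0,0,0.2],"turn":0,"jaw":255}
  ]
}}

```text
clock: 9.53
position: [0.5896, -0.1242, 0.0969]
ee_rot: [2.009, 2.409, 0.012]
force: [-0.3, 0.4, 1.7]
width: 0.0
```

Request:
{"api": "arm_command", "payload": {
  "deltas": [
    {"xyz":[0,0,0.1],"turn":0,"jaw":255},
    {"xyz":[0,0,0.1],"turn":0,"jaw":255},
    {"xyz":[0,0,0.1],"turn":0,"jaw":255},
    {"xyz":[0,0,0.1],"turn":0,"jaw":255}
  ]
}}

```text
clock: 9.87
position: [0.5896, -0.1242, 0.096]
ee_rot: [2.009, 2.409, 0.012]
force: [-0.7, 0.5, 3.7]
width: 0.006
```

Request:
{"api": "arm_command", "payload": {
  "deltas": [
    {"xyz":[0,0,0.08],"turn":0,"jaw":255},
    {"xyz":[0,0,0.08],"turn":0,"jaw":255},
    {"xyz":[0,0,0.08],"turn":0,"jaw":255}
  ]
}}

```text
clock: 10.12
position: [0.5896, -0.1242, 0.0952]
ee_rot: [2.009, 2.409, 0.012]
force: [-1.4, 0.2, 4.5]
width: 0.003
```

Request:
{"api": "arm_command", "payload": {
  "deltas": [
    {"xyz":[0,0,-1.2],"turn":0,"jaw":255},
    {"xyz":[0,0,-2.0],"turn":0,"jaw":255},
    {"xyz":[0,0,-2.0],"turn":0,"jaw":255},
    {"xyz":[0,0,-2.0],"turn":0,"jaw":255}
  ]
}}

```text
clock: 10.45
position: [0.5899, -0.1243, 0.116]
ee_rot: [2.008, 2.408, 0.014]
force: [-0.4, 0.1, -0.5]
width: 0.004
```

```bash
python3 go.py 1 .1
```

```text
t 10.45 pos [ 0.5899 -0.1243  0.116 ] F [-0.39  0.05 -0.53] w 0.004 tilt [ 0.01   0.003 -1.   ] j7 0.57
delta cm [16.72 -0.11  1.61] turn -0.1
```

Request:
{"api": "arm_command", "payload": {
  "deltas": [
    {"xyz":[3.5,0,-0.2],"turn":0,"jaw":255},
    {"xyz":[7,0,-0.2],"turn":0,"jaw":255},
    {"xyz":[10.5,0,-0.2],"turn":0,"jaw":255},
    {"xyz":[14,0,-0.2],"turn":0,"jaw":255},
    {"xyz":[16.7,-0.1,-0.2],"turn":0,"jaw":255}
  ]
}}

```text
clock: 10.87
position: [0.558, 0.0431, 0.1178]
ee_rot: [2.006, 2.411, 0.014]
force: [0.9, 1.0, -0.3]
width: 0.008
```

```bash
python3 go.py 1 .093
```

```text
t 10.87 pos [0.558  0.0431 0.1178] F [ 0.93  1.02 -0.26] w 0.008 tilt [ 0.01   0.004 -1.   ] j7 0.28
delta cm [-0.32  0.01  2.48] turn 0.1
```

Request:
{"api": "arm_command", "payload": {
  "deltas": [
    {"xyz":[-0.3,0,0.5],"turn":0,"jaw":255},
    {"xyz":[-0.3,0,1.5],"turn":0,"jaw":255},
    {"xyz":[-0.3,0,2.4],"turn":0,"jaw":255},
    {"xyz":[-0.3,0,2.4],"turn":0,"jaw":255},
    {"xyz":[-0.3,0,2.4],"turn":0,"jaw":255}
  ]
}}

```text
clock: 11.28
position: [0.5585, 0.0385, 0.093]
ee_rot: [2.009, 2.409, 0.011]
force: [-0.3, -0.3, 0.7]
width: 0.004
```

Request:
{"api": "arm_command", "payload": {
  "deltas": [
    {"xyz":[0,0,0.2],"turn":0,"jaw":255},
    {"xyz":[0,0,0.4],"turn":0,"jaw":255},
    {"xyz":[0,0,0.5],"turn":0,"jaw":255},
    {"xyz":[0,0,0.5],"turn":0,"jaw":255}
  ]
}}

```text
clock: 11.62
position: [0.5589, 0.0375, 0.0887]
ee_rot: [2.011, 2.407, 0.012]
force: [-2.9, 0.7, 11.4]
width: 0.007
```

Request:
{"api": "arm_command", "payload": {
  "deltas": [
    {"xyz":[0,0,0.1],"turn":0,"jaw":255},
    {"xyz":[0,0,0.2],"turn":0,"jaw":255},
    {"xyz":[0,0,0.3],"turn":0,"jaw":255},
    {"xyz":[0,0,0.3],"turn":0,"jaw":255},
    {"xyz":[0,0,0.3],"turn":0,"jaw":255}
  ]
}}

```text
clock: 12.03
position: [0.5589, 0.0375, 0.0868]
ee_rot: [2.012, 2.407, 0.014]
force: [-5.3, 2.5, 15.0]
width: 0.002
```

Request:
{"api": "arm_command", "payload": {
  "deltas": [
    {"xyz":[0,0,0.1],"turn":0,"jaw":255},
    {"xyz":[0,0,0.2],"turn":0,"jaw":255},
    {"xyz":[0,0,0.2],"turn":0,"jaw":255}
  ]
}}

```text
clock: 12.28
position: [0.559, 0.0375, 0.0866]
ee_rot: [2.014, 2.406, 0.017]
force: [-8.2, 2.9, 23.3]
width: 0.004
```

Request:
{"api": "arm_command", "payload": {
  "deltas": [
    {"xyz":[0,0,-0.5],"turn":0,"jaw":255},
    {"xyz":[0,0,-1.5],"turn":0,"jaw":255},
    {"xyz":[0,0,-4.0],"turn":0,"jaw":255},
    {"xyz":[0,0,-8.0],"turn":0,"jaw":255},
    {"xyz":[0,0,-12.0],"turn":0,"jaw":255}
  ]
}}

```text
clock: 12.7
position: [0.5569, 0.0355, 0.2074]
ee_rot: [2.017, 2.405, 0.013]
force: [-0.2, 0.8, 0.7]
width: 0.003
```

```bash
python3 go.py 1 .25
```

```text
t 12.7 pos [0.5569 0.0355 0.2074] F [-0.16  0.76  0.69] w 0.003 tilt [ 0.007  0.005 -1.   ] j7 0.22
delta cm [ 0.42  0.32 -4.26] turn -0.4
```

Request:
{"api": "arm_command", "payload": {
  "deltas": [
    {"xyz":[0,-2,-3],"turn":0,"jaw":255},
    {"xyz":[0,-5,-5],"turn":0,"jaw":255},
    {"xyz":[0,-9,-6],"turn":0,"jaw":255},
    {"xyz":[0,-13,-6],"turn":0,"jaw":255},
    {"xyz":[0,-16,-6],"turn":0,"jaw":255}
  ]
}}

```text
clock: 13.12
position: [0.3965, 0.0058, 0.2664]
ee_rot: [2.019, 2.403, 0.014]
force: [-1.0, 0.1, 0.4]
width: 0.007
```

Request:
{"api": "arm_command", "payload": {
  "deltas": [
    {"xyz":[0,0,0],"turn":0,"jaw":255},
    {"xyz":[0,0,0],"turn":0,"jaw":255},
    {"xyz":[0,0,0],"turn":0,"jaw":255}
  ]
}}

```text
clock: 13.37
position: [0.3972, 0.0056, 0.267]
ee_rot: [2.02, 2.402, 0.017]
force: [-0.8, -0.3, 0.0]
width: 0.006
```

Run:
```python
from h import *
from cell import get_image,observe
o=observe();print(o["clock"],o["position"],o["force"])
for n in("scene","top"):
    d=get_image(n);p=cloud(d)
    cv2.imwrite(f"pics/{n}3.png",cv2.resize(d["frame"][:,:,::-1],(784,588)))
    for k,c in {1:(.559,.040),2:(.5692,-.0148),3:(.579,-.070),4:(.589,-.1245)}.items():
        m=(np.hypot(p[...,0]-c[0],p[...,1]-c[1])<.013)&(d["depth"]>0)
        print(n,k,m.sum(),np.median(p[m][:,2]).round(4) if m.any() else None)
```

```text
13.3667 [0.39720485 0.00558295 0.26697963] [-0.75856496 -0.31636057  0.00092999]
scene 1 57 0.097
scene 2 66 0.0964
scene 3 74 0.0969
scene 4 77 0.0966
top 1 101 0.0962
top 2 105 0.0961
top 3 104 0.0961
top 4 103 0.0968
```

View pics/scene3.png

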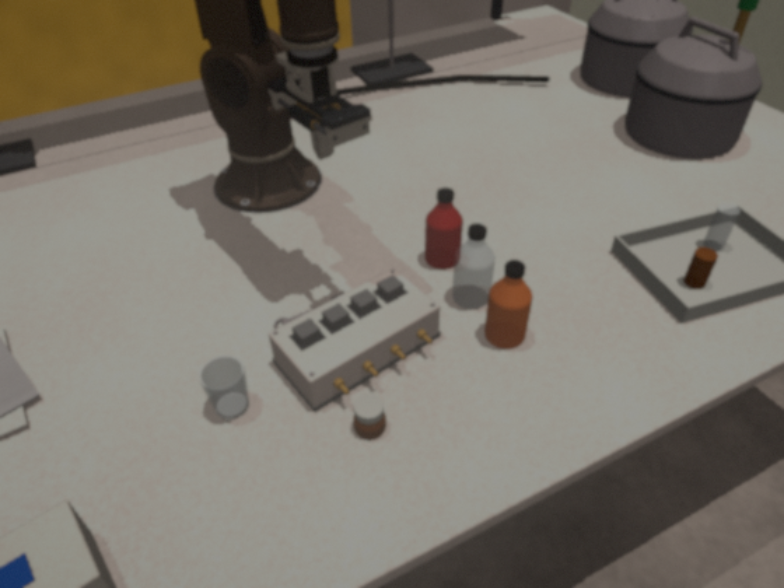

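View pics/top3.png

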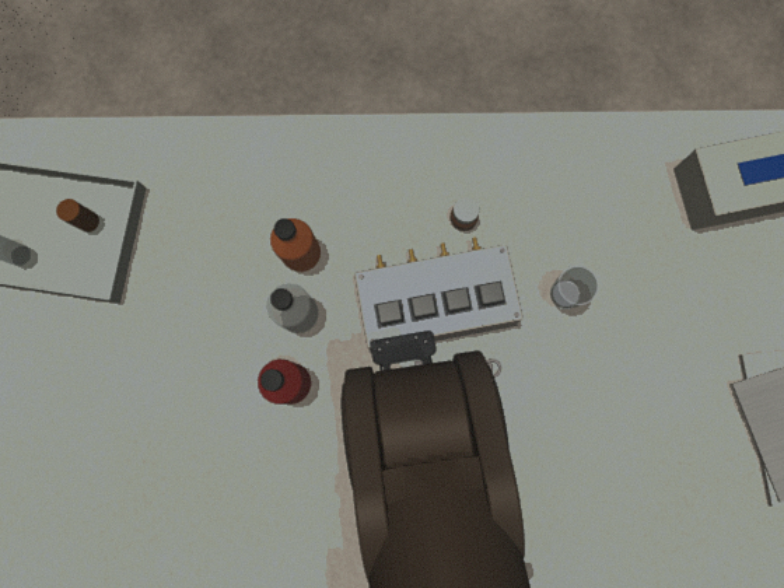

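All four caps now stand at about 0.0965 m. Bottle (290,305), beaker (573,290) and jar (465,215) are where they were, and the arm is clear of everything.

```bash
python3 -c "
from cell import sign_off;print(sign_off())"
```

```text
the job is handed in; nothing more can be done
None
```

The latched key was key 1, the leftmost. It is now unlatched, all four keys stand up, and the job is handed in at about 13.5 s of the 43 s limit.

- **Tapping:** I tapped keys 1 to 4 from left to right. Key 1 met the fingers about 6 mm lower than the others and did not give at 5.7 N. Keys 2, 3 and 4 each gave about 2 mm at 4.0–4.5 N and were free.
- **Unlatching:** I pressed key 1 down until it stopped moving, about 10.4 mm down at 23 N. Then I lifted off.
- **Last checks:** Both cameras' depth readings put all four cap tops at 96–97 mm. Before, key 1 stood at about 90 mm. The arm was clear of everything and the force read about zero.
- **Other objects:** In the pictures the bottle, beaker and jar looked unmoved. The arm partly hid the wrench in the last top view, so I could not fully check it there, but the fingers never came down near it.

No check failed. The one deviation was that the fingers pressed key 1 about 2–3 mm off the cap's centre in y.

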